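Lock the screen in its hinge clamps and hold it up at 45 degrees

ROBOT

A 6-joint arm with a two-finger parallel gripper is mounted at the origin on the work surface. World frame = base frame: x ahead of the robot, y to its left, z up, the work surface at z = 0. Lengths are in m, angles in degrees, forces in N, time in s.
With the tool pointing down it reaches from about 0.35 to 0.875 m from the base axis. Payload 4.2 kg.
Tool frame: the origin (TCP) lies midway between the tips of the shut fingers; the grasp point (between the pads) lies 19 mm behind it; z points along the fingers, y is the line along which they close (so a half turn about z gives the same grasp; the last joint's range is limited). The gripper opens to 87 mm and grips with 3 to 60 N. Pads are 19 mm wide; open, the fingers measure 117 mm over their backs; the gripper's body (75 mm by 190 mm) begins 51 mm behind the grasp point.
Start: joints at [-49.297, 22.042, 0.453, 0, -68.411, -14.817], TCP at [0.273, -0.562, 0.223] pointing down, gripper open.
Joint ranges: [-179.83, 179.83], [-69.29, 118.12], [-61.27, 80.66], [-181.25, 117.63], [-171.15, -9.14], [-177.46, 177.46]. Speed limits (degrees/s): [159.86, 159.86, 180, 180, 180, 180].

INTERFACE

Orientations are given as [roll, pitch, yaw] about the fixed x, y, z axes, in that order (R = Rz(yaw) Ry(pitch) Rx(roll)).
In Python, from workcell import env gives the robot as it stands. The module is installed in compiled form; this text tells all that it offers. Calls block until the motion is done:
- env.goto(position, orientation): joint-space move of the TCP to a pose.
- env.move_straight(position, rotation=None, rate=0.15, force_limit=None): straight line of the TCP; rotation=None keeps the orientation; rate is the mean speed in m/s. With force_limit (N) it stops when the force on the tool has changed by that much, and returns True; else False.
- env.set_joints(angles): joint-space move.
- env.gripper_to(opening, grasp_force=None): opening from 0.0 (shut) to 1.0 (fully open); grasp_force is the grip in N (None keeps the last); returns when the fingers have stopped.
- env.dwell(seconds).
- env.inverse_kinematics(position, orientation): joint angles nearest the present ones, or None.
- env.read_state(): the state.
- env.grab_frame(name): name is "scene" or "top"; returns a dict with "image" (384x512x3 uint8, blue, green, red), "fx", "fy", "cx", "cy" (pixels), "position" and "orientation" of the camera in the world. Camera axes: x right, y up, looking along -z (the intrinsics and any distortion apply to the point x, -y, -z); pixel columns grow to the right and rows downward; lengths in m; the calibration is good to about 2 mm. A picture is of the moment at which its call begins. There is no depth.
A pose or a line that the arm cannot do raises env.Unreachable and nothing moves.
- env.close_job(): hands the job in; it is judged then, once.
Trained networks look in a picture, given as the dict that the camera call returned (one of the last four; its "shot" number tells which), for a name from the list of things; names that differ only in an ending like _2 or _b are one class to them, and where a whole thing is asked for, a point or a joint stands for the part that bears it (a point fixed in the world has none). Each returns a list of dicts, best first, with "score" (0 to 1); they miss things now and then, are a little off and sometimes report something else, mostly with a low value. They report only what shows in the picture. A call takes as long as a camera call. They do not tell look-alikes from the thing itself.
- env.search_frame(picture, thing): "xyz" ([x, y, z] in m, in world coordinates, good to about 4 mm: the middle of the surface that is visible of it).
- env.trace(picture, thing): "mask" (384x512 bool, what is visible of it).
The state is a dict: "clock": time; "joint_positions": joint angles; "qvel": joint speeds; "joint_torque": joint torques, N m; "position": TCP position; "tool_rot": TCP orientation; "force": force on the tool from outside, world axes, zero at the start; "wrist_torque": the same for the moment, N m; "opening": opening from 0.0 (shut) to 1.0 (fully open); "finger_force": force on a finger pad.
Only numpy, scipy, OpenCV 4.12 (cv2) and the standard library are available. Lean on these libraries where they do the work, as an engineer would, in place of code of your own. Each camera call takes 0.05 s, during which the arm holds its last target. There are 200 camera calls.

TASK

A screen has just been slid into the two hinge clamps of the tabletop printing press: fold both cam levers fully down to lock it, and only then take the wooden frame by its free end, raise it gently and hold it open at 45 degrees so that the printer opposite can change the plywood blank underneath. Do not push on the mesh or let the screen drop, and leave the blank, the jar, the squeegee, the tape and the print block where they are. The job finishes with the robot still holding the screen up at 45 degrees: do not lower it or let go.

Things in the scene. Friction and masses are not known exactly. Their poses are not given: they have to be found in the camera images.
- baseboard: fixed white baseboard of the press, 370 x 540 x 18 mm. Origin on the table top straight below the middle of the hinge axis; x points from the hinge towards the screen's free end (away from the robot, within 0.3 rad), y along the hinge to the left, z up. The board reaches from x = -50 to +320 mm. The hinge axis runs along y at z = 35 mm. All offsets below are in this frame with the screen down
- hinge (a joint): opening angle of the screen about the hinge axis: 0 lying down (level, start), grows as the free end rises, 0.785 is 45 degrees; stop at 1.4. No spring or stay: the screen falls shut when let go. Two aluminium clamps turn with it, 50 mm wide, centred at y = 105 and -105 mm, gripping the rear rail: upper jaws x = 13 to 53 mm, top at z = 70 mm, lever fork up to z = 91 mm
- screen: wooden frame, 230 (x) x 300 (y) x 36 mm high, plain rails 30 mm wide, 0.4 to 0.75 kg, turning with the hinge. Origin in the middle of its underside, x = 135, z = 25 mm when down; its axes are then the baseboard's and turn with it. Rear rail x = 20 to 50 mm, far (free) rail x = 220 to 250 mm, tops at z = 61 mm; inside, the rails are clear to 34 mm deep, where the mesh begins
- mesh: stretched printing mesh with stencil, 170 x 240 mm, 1.2 mm thick, across the underside of the frame's opening. Origin as the screen's. Not to be pushed on
- far_rail (a point): middle of the top face of the far rail (235, 0, 61 mm when down); axes as the screen's: z out of the top face, x across the rail, y along it
- blank: plywood blank 100 x 150 x 4 mm lying loose on the baseboard between low clear tabs under the mesh. Origin in the middle of its underside
- lever_left (a joint): angle of the left cam lever: 0 folded fully down (locked; stop), grows to 1.57 standing straight up. Starts at 1.1 to 1.5. Stays where it is left; needs about 2 N at its end (0.12 N m)
- lever_right (a joint): the same for the right cam lever
- lever_left_tip (a point): outer end of the black left lever. Its pivot axis runs along x and lies at (35, 105, 82 mm) on top of the left clamp; the lever is 75 mm long from the pivot, 18 mm wide along x, 10 mm thick. Upright, it points up, leaning towards the middle; locked, it lies level along the rear rail pointing to the middle (tip at y = 30, top face at z = 92 mm)
- lever_right_tip (a point): outer end of the right lever, the mirror image: pivot at (35, -105, 82 mm), locked with its tip at y = -30 mm
- ink_jar: white closed ink jar, 64 mm across, 75 mm high, standing on the baseboard to the left of the screen. Origin in the middle of its underside
- squeegee: wooden squeegee 160 x 22 x 45 mm high, rubber blade up, standing on the baseboard to the right of the screen. Origin in the middle of its underside
- tape_roll: roll of paper tape 96 mm across, 24 mm high, flat on the table to the left. Origin in the middle of its underside
- print_block: wooden printing block 70 x 90 x 28 mm on the table to the right. Origin in the middle of its underside
There are look-alikes about, which are no part of the job. What is meant by the ink_jar is not black, and is the smaller of those in its own colour.

How it is judged:
By the outcome, as a careful person would: the job done as asked, in the order asked, and still so for the second after the job is handed in, while the arm keeps its last pose, push and grip.
It also fails if it takes over 64 s, if anything falls off the work surface, if the arm or the gripper's body presses on something with over 40 N, if the wrist force passes 120 N, or if a joint passes its speed limit or range.

## Working session

There is one attempt and no reset: what is moved stays moved. The work goes in short steps, each a Python script; the robot and the scene stay as the last script left them, time stands still between calls to the robot, and variables do not carry over. Pictures are saved under pics/ and viewed, at most 10 in all, crops included, and the job is handed in when it is done.

```bash
mkdir -p pics
python3 - <<'E'
from workcell import env
import cv2,numpy as np
s=env.read_state();print(s['clock'],s['force'],s['tool_rot'],s['position'])
for n in("scene","top"):
    p=env.grab_frame(n);cv2.imwrite(f"pics/{n}0.png",p["image"])
    print(n,p["position"],p["orientation"],p["fx"],p["fy"],p["cx"],p["cy"],[k for k in p])
    for t in("baseboard","screen","mesh","far_rail","lever_left_tip","lever_right_tip","ink_jar","squeegee"):
        print(t,[(np.round(d["xyz"],3).tolist(),round(d["score"],2)) for d in env.search_frame(p,t)[:4]])
E
```

```text
0.0 [-0.08507854  0.40182842 -0.56090837] [ 1.79874238e+02 -4.60331796e-03 -1.54126401e+02] [ 0.27260506 -0.56174075  0.22146097]
scene [1.37678762 0.45157876 1.22406539] [4.09636609e+01 1.21016157e-02 1.18998942e+02] 399.512311076494 399.512311076494 247.50414747403306 193.30622326602546 ['image', 'fx', 'fy', 'cx', 'cy', 'position', 'orientation', 'shot']
baseboard [([0.586, 0.025, 0.023], 0.73), ([0.356, -0.466, 0.023], 0.22)]
screen [([0.56, -0.003, 0.043], 0.77)]
mesh [([0.55, -0.012, 0.026], 0.74)]
far_rail [([0.56, -0.008, 0.032], 0.84)]
lever_left_tip [([0.495, 0.118, 0.127], 0.38), ([0.588, 0.028, 0.02], 0.24)]
lever_right_tip [([0.44, -0.077, 0.118], 0.47)]
ink_jar [([0.638, 0.346, 0.072], 0.91), ([0.755, 0.319, 0.099], 0.79), ([0.668, 0.196, 0.084], 0.61), ([0.541, -0.228, 0.048], 0.46)]
squeegee [([0.538, -0.228, 0.05], 0.7), ([0.353, -0.468, 0.022], 0.58)]
top [ 0.25043774 -0.02478933  1.75222017] [  9.69278487   0.93953672 -90.47568251] 475.03213438188993 475.03213438188993 256.7202432337584 194.39632612232325 ['image', 'fx', 'fy', 'cx', 'cy', 'position', 'orientation', 'shot']
baseboard [([0.544, -0.012, 0.018], 0.62), ([0.313, 0.447, 0.024], 0.54)]
screen [([0.562, -0.012, 0.027], 0.77)]
mesh [([0.553, -0.014, 0.028], 0.73), ([0.562, -0.008, 0.024], 0.51)]
far_rail [([0.56, -0.011, 0.024], 0.57)]
lever_left_tip [([0.425, -0.072, 0.142], 0.65), ([0.525, -0.231, 0.052], 0.6)]
lever_right_tip [([0.431, -0.071, 0.142], 0.54)]
ink_jar [([0.643, 0.184, 0.091], 0.83), ([0.715, 0.312, 0.105], 0.69), ([0.554, -0.013, 0.029], 0.61), ([0.619, 0.335, 0.073], 0.6)]
squeegee [([0.526, -0.234, 0.053], 0.49)]
```

Run:
```python
import cv2
a=cv2.imread("pics/scene0.png");cv2.imwrite("pics/s1.png",cv2.resize(a,(800,600),interpolation=cv2.INTER_CUBIC))
a=cv2.imread("pics/top0.png");cv2.imwrite("pics/t1.png",cv2.resize(a,(800,600),interpolation=cv2.INTER_CUBIC))
```

```text
(no output)
```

View pics/s1.png

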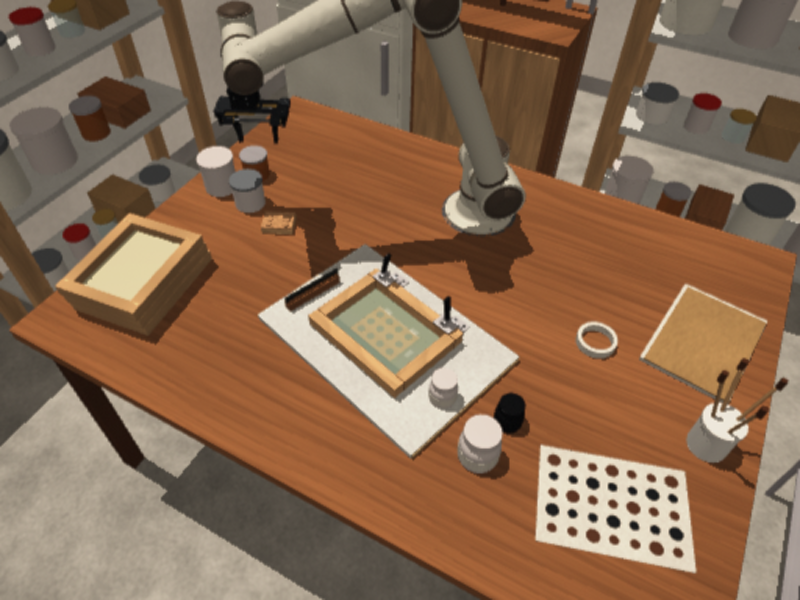

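View pics/t1.png

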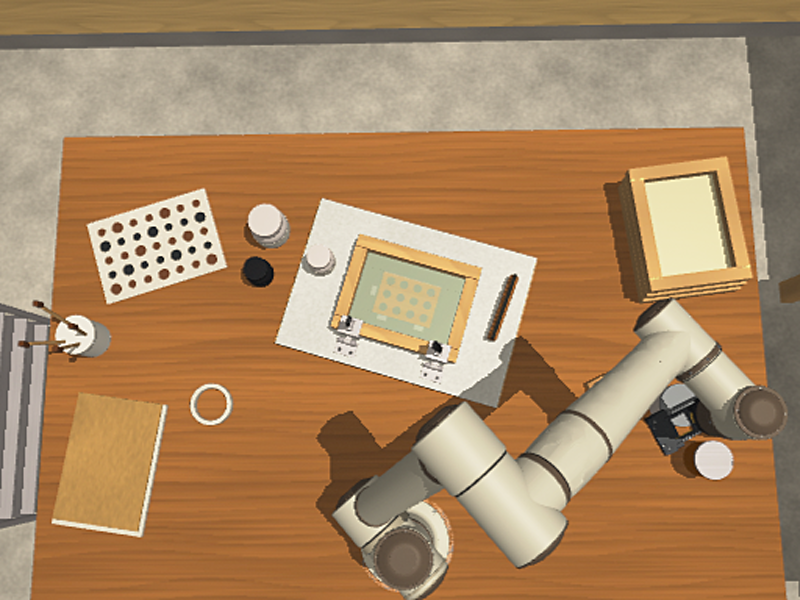

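The scene picture shows the press with its board corners at about (362,247), (518,357), (412,455) and (260,316). Both levers stand up, at (386,262) and (447,305). The white jar on the board is at (443,386), with a larger white jar at (481,442) and a black one at (509,412) off the board.

The look-alikes for what I will touch are the stacked frames at (138,270) and the other press-like boards. The real screen is the one in the clamps at (385,327). Next I'll fit the board pose and check it on a crop.

```bash
cat > h.py <<'E'
import numpy as np,cv2
from scipy.optimize import least_squares
from scipy.spatial.transform import Rotation as Ro
def proj(c,P):
    R=Ro.from_euler('xyz',c["orientation"],degrees=True).as_matrix()
    q=(np.atleast_2d(P)-c["position"])@R
    return np.c_[c["cx"]+c["fx"]*q[:,0]/-q[:,2], c["cy"]-c["fy"]*q[:,1]/-q[:,2]]
def world(b,L): # b=(x,y,yaw rad)
    c,s=np.cos(b[2]),np.sin(b[2]); L=np.atleast_2d(L)
    return np.c_[b[0]+c*L[:,0]-s*L[:,1], b[1]+s*L[:,0]+c*L[:,1], L[:,2]]
def lever(th,sg,r=.075): return np.array([.035,sg*(.105-r*np.cos(th)),.082+r*np.sin(th)])
C=[[-.05,-.27,.018],[-.05,.27,.018],[.32,.27,.018],[.32,-.27,.018]]
F=[[.02,-.15,.061],[.02,.15,.061],[.25,.15,.061],[.25,-.15,.061]]
E
python3 - <<'E'
from workcell import env
from h import *
import json
S=env.grab_frame("scene");T=env.grab_frame("top")
f=lambda a:(np.array(a)+.5)/1.5625-.5
ps=f([[362,247],[518,357],[412,455],[260,316]]);pt=f([[498,408],[275,343],[322,198],[537,258]])
r=least_squares(lambda b:np.r_[(proj(S,world(b,C))-ps).ravel(),(proj(T,world(b,C))-pt).ravel()],[.43,-.03,-.2],loss='soft_l1')
b=r.x;print(b,np.round(r.fun,1));json.dump(b.tolist(),open("b.json","w"))
out=[]
for c,z in((S,5),(T,5)):
    im=c["image"];ctr=proj(c,world(b,[.12,0,.06]))[0]
    w,h=(155,120) 
    k=4; x0,y0=int(ctr[0]-w/2),int(ctr[1]-h/2)-8
    im=cv2.resize(im[y0:y0+h,x0:x0+w],None,fx=k,fy=k,interpolation=cv2.INTER_CUBIC)
    d=lambda P:((proj(c,world(b,P))-[x0,y0]+.5)*k).astype(int)
    for Q in(C,F): cv2.polylines(im,[d(Q)],True,(255,0,255),1)
    for sg in(1,-1):
        for a in(1.1,1.3,1.5): 
            cv2.circle(im,tuple(d(lever(a,sg))[0].tolist()),2,(0,255,0),-1)
        cv2.circle(im,tuple(d([.035,sg*.105,.082])[0].tolist()),2,(0,0,255),-1)
    print(x0,y0);out.append(im)
    cv2.imwrite(f"pics/c{len(out)}.png",im)
E
```

```text
[ 0.42725439  0.02659519 -0.28841745] [ 1.2 -2.2  0.5 -0.9 -0.9  0.2 -2.4 -0.7 -0.6 -0.5  0.   0.3 -0.5  0.
 -0.1 -0.6]
170 136
181 125
```

View pics/c1.png

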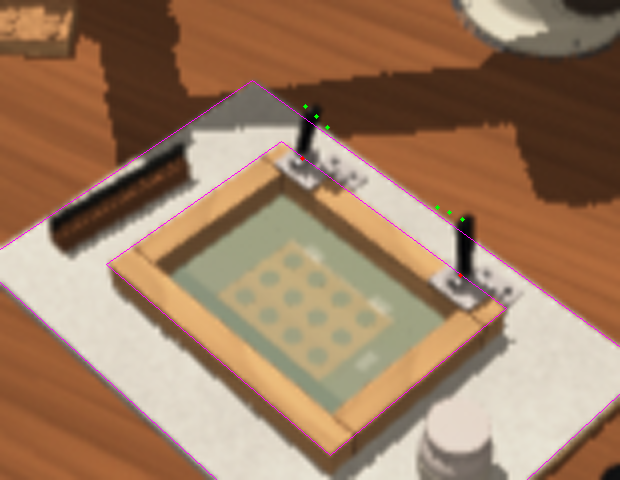

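View pics/c2.png

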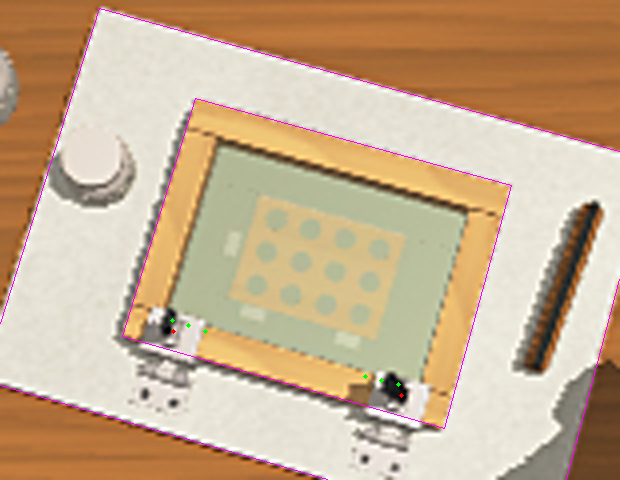

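Both crops show the fitted board and frame outlines lying on the real edges. The left lever's tip is at (466,215) in the scene crop, about 1.5 rad. The right one's tip is at (315,108), about 1.35 rad. Next I'll check the whole path with inverse kinematics before moving.

```bash
cat >> h.py <<'E'
import json
b=np.array(json.load(open("b.json"))) if __import__("os").path.exists("b.json") else None
def rot(yaw,phi):  # tool orientation with the screen opened by phi
    Rb=Ro.from_euler('z',b[2]); R0=Ro.from_euler('xyz',[180,0,yaw],degrees=True)
    return (Rb*Ro.from_euler('y',-phi)*Rb.inv()*R0).as_euler('xyz',degrees=True)
def railp(phi,x=.235,dz=.0): return world(b,[x*np.cos(phi)-dz*np.sin(phi),0,.035+x*np.sin(phi)+dz*np.cos(phi)])[0]
def pushp(th,sg,r=.060,h=.0095):
    s=r*np.cos(th)-.005*np.sin(th)-h; z=.082+r*np.sin(th)+.005*np.cos(th)
    return world(b,[.035,sg*(.105-s),z])[0]
Y=np.degrees(b[2])-90
E
python3 - <<'E'
from workcell import env
from h import *
for yaw in(Y,Y+180):
    for n,p,o in [("L",pushp(t,sg),rot(yaw,0)) for sg in(1,-1) for t in(1.75,0)]+[("up",pushp(1.75,1)+[0,0,.08],rot(yaw,0))]+[("R",railp(f),rot(yaw,f)) for f in(0,.2,.4,.6,.785)]:
        q=env.inverse_kinematics(p,o);print(n,np.round(p,3),None if q is None else np.round(q,0))
E
```

```text
L [0.498 0.141 0.14 ] [ 34.  16. -21.   0. -53. -50.]
L [0.476 0.069 0.087] [ 28.  17. -30.   0. -43. -44.]
L [ 0.424 -0.108  0.14 ] [  7.   9. -32.   0. -50. -24.]
L [ 0.445 -0.036  0.087] [ 16.  14. -34.   0. -42. -33.]
up [0.498 0.141 0.22 ] [ 34.  12. -15.   0. -64. -50.]
R [ 0.653 -0.04   0.035] [ 11.  35.  -8.   0. -48. -27.]
R [ 0.648 -0.039  0.082] [ 13.  27. -19.  10. -35. -38.]
R [ 0.635 -0.035  0.127] [ 14.  19. -36.  37. -19. -64.]
R [ 0.613 -0.029  0.168] None
R [ 0.587 -0.021  0.201] None
L [0.498 0.141 0.14 ] [ 34.  16. -21.   0. -53. 130.]
L [0.476 0.069 0.087] [ 28.  17. -30.   0. -43. 136.]
L [ 0.424 -0.108  0.14 ] [  7.   9. -32.   0. -50. 156.]
L [ 0.445 -0.036  0.087] [ 16.  14. -34.   0. -42. 147.]
up [0.498 0.141 0.22 ] [ 34.  12. -15.   0. -64. 130.]
R [ 0.653 -0.04   0.035] [ 11.  35.  -8.   0. -48. 153.]
R [ 0.648 -0.039  0.082] [ 13.  27. -19.  10. -35. 142.]
R [ 0.635 -0.035  0.127] [ 14.  19. -36.  37. -19. 116.]
R [ 0.613 -0.029  0.168] None
R [ 0.587 -0.021  0.201] None
```

```bash
cat >> h.py <<'E'
def rota(al,phi,flip=0):  # tool leaned by al (deg) along the rail, i.e. about the screen's x axis
    R=Ro.from_euler('z',b[2])*Ro.from_euler('y',-phi)*Ro.from_euler('x',al,degrees=True)*Ro.from_euler('xyz',[180,0,-90+flip],degrees=True)
    return R.as_euler('xyz',degrees=True)
def railq(phi,y=0,x=.235,dz=.0): return world(b,[x*np.cos(phi)-dz*np.sin(phi),y,.035+x*np.sin(phi)+dz*np.cos(phi)])[0]
E
python3 - <<'E'
from workcell import env
from h import *
fs=np.linspace(0,.785,12)
for flip in (0,180):
  for al in range(-45,46,5):
    for y in(-.1,-.05,0,.05,.1):
      Q=[env.inverse_kinematics(railq(f,y),rota(al,f,flip)) for f in fs]
      if any(q is None for q in Q): continue
      Q=np.array(Q);d=abs(np.diff(Q,axis=0)).max()
      print(flip,al,y,"step",round(d),"J5max",round(Q[:,4].max()),"J3min",round(Q[:,2].min()),Q[0].round(),Q[-1].round())
E
```

```text
0 -45 -0.1 step 5 J5max -59 J3min -49 [ 16.  43. -19.  42. -64. -64.] [  20.   20.  -49.   77.  -63. -121.]
0 -45 -0.05 step 5 J5max -62 J3min -45 [ 20.  45. -14.  38. -67. -63.] [  26.   22.  -45.   71.  -65. -119.]
0 -45 0 step 5 J5max -65 J3min -40 [ 23.  46.  -9.  35. -71. -63.] [  32.   25.  -40.   65.  -68. -118.]
0 -45 0.05 step 5 J5max -69 J3min -35 [ 27.  49.  -4.  32. -75. -63.] [  36.   27.  -35.   61.  -71. -117.]
0 -45 0.1 step 5 J5max -72 J3min -29 [ 30.  51.   2.  30. -79. -62.] [  40.   30.  -29.   57.  -74. -115.]
0 -40 -0.1 step 6 J5max -54 J3min -51 [ 15.  41. -19.  39. -60. -61.] [  17.   17.  -51.   82.  -58. -121.]
0 -40 -0.05 step 6 J5max -57 J3min -47 [ 19.  43. -15.  36. -64. -61.] [  24.   19.  -47.   75.  -60. -120.]
0 -40 0 step 6 J5max -60 J3min -43 [ 23.  45. -10.  33. -67. -61.] [  30.   22.  -43.   69.  -63. -119.]
0 -40 0.05 step 5 J5max -63 J3min -38 [ 26.  47.  -5.  30. -71. -61.] [  35.   25.  -38.   64.  -66. -117.]
0 -40 0.1 step 5 J5max -67 J3min -32 [ 29.  49.   1.  28. -75. -61.] [  39.   28.  -32.   60.  -69. -116.]
0 -35 -0.1 step 6 J5max -4
[... 11589 characters left out ...]
.  -37. -114.]
180 40 0.1 step 8 J5max -32 J3min -18 [  -3.   38.    4.  -49.  -56. -166.] [  -4.   12.  -18.  -76.  -32. -117.]
180 45 -0.1 step 5 J5max -59 J3min -14 [ -22.   41.    7.  -48.  -70. -151.] [ -32.   17.  -14.  -71.  -60. -105.]
180 45 -0.05 step 6 J5max -55 J3min -16 [ -18.   40.    5.  -50.  -67. -153.] [ -27.   15.  -16.  -73.  -55. -106.]
180 45 0 step 6 J5max -50 J3min -17 [ -14.   40.    5.  -52.  -64. -155.] [ -21.   14.  -17.  -76.  -50. -107.]
180 45 0.05 step 6 J5max -45 J3min -18 [ -10.   39.    4.  -53.  -62. -158.] [ -15.   14.  -18.  -78.  -45. -109.]
180 45 0.1 step 7 J5max -40 J3min -17 [  -5.   39.    5.  -54.  -59. -160.] [  -8.   14.  -17.  -80.  -40. -111.]
```

Run:
```python
from workcell import env
from h import *
o=rot(Y,0)
env.gripper_to(0.0)
def st(t):
    s=env.read_state();print(t,round(s['clock'],1),np.round(s['position'],3),np.round(s['force'],1))
for sg in(-1,1):
    env.goto(pushp(1.75,sg)+[0,0,.09],o)
    env.move_straight(pushp(1.75,sg),rate=.2); st("at")
    for th in(1.45,1.2,.95,.7,.45,.2):
        if env.move_straight(pushp(th,sg),rate=.12,force_limit=25): st(f"stop {th}");break
    else:
        st("0.2")
        print(env.move_straight(pushp(-.06,sg),rate=.05,force_limit=18)); st("end")
    env.move_straight(env.read_state()['position']+[0,0,.1],rate=.2)
env.goto(railq(0,0,dz=.11),rota(-25,0)); st("above")
p=env.grab_frame("scene");T=env.grab_frame("top")
x=[]
for c,k in((p,0),(T,1)):
    u=proj(c,world(b,[.06,0,.08]))[0].astype(int)
    im=c["image"][u[1]-45:u[1]+45,u[0]-65:u[0]+65];x.append(cv2.resize(im,None,fx=3,fy=3,interpolation=cv2.INTER_CUBIC))
cv2.imwrite("pics/lev.png",np.hstack(x))
```

```text
at 4.9 [ 0.425 -0.109  0.141] [-0.1  0.4  1. ]
0.2 6.5 [ 0.444 -0.038  0.099] [-0.  -0.6 -0.5]
True
end 6.8 [ 0.446 -0.036  0.092] [-4.   0.7 13.2]
at 8.9 [0.498 0.141 0.141] [-0.2  0.   0.2]
0.2 10.5 [0.477 0.071 0.099] [-0.6  0.1  0.2]
True
end 10.8 [0.478 0.07  0.092] [-2.9  0.3 12. ]
above 12.3 [ 0.652 -0.04   0.144] [ 0.3  0.7 -0.8]
```

View pics/lev.png

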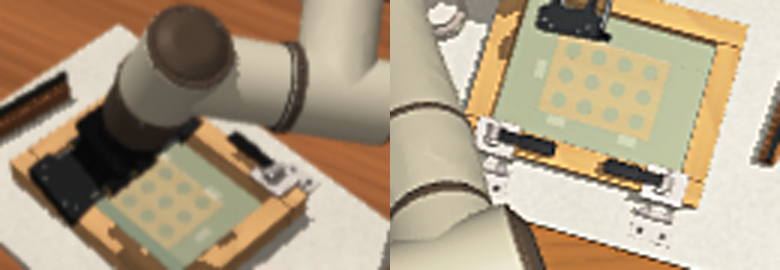

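Both levers lie flat along the rear rail in the crop: left at about (527,142), right at about (632,170) in the top-view half. The pushes stopped at z = 92 mm, which is the locked height. Next I'll go down over the far rail and close lightly.

Run:
```python
from workcell import env
from h import *
def st(t):
    s=env.read_state();print(t,round(s['clock'],1),np.round(s['position'],4),"F board",np.round(Ro.from_euler('z',b[2]).inv().apply(s['force']),1),round(s['opening'],3),s['finger_force'])
env.gripper_to(.65)
print(env.move_straight(railq(0,0,dz=.003),rate=.1,force_limit=8)); st("down")
env.gripper_to(0,grasp_force=6); st("light")
p=env.grab_frame("scene")
u=proj(p,world(b,[.235,0,.06]))[0].astype(int)
cv2.imwrite("pics/gr.png",cv2.resize(p["image"][u[1]-50:u[1]+50,u[0]-65:u[0]+65],None,fx=5,fy=5,interpolation=cv2.INTER_CUBIC))
```

```text
False
down 14.8 [ 0.6531 -0.0401  0.0388] F board [-0.7  0.1  0.9] 0.65 0.0
light 15.4 [ 0.6502 -0.0399  0.0381] F board [-6.8  2.   3.1] 0.341 6.000211929927133
```

View pics/gr.png

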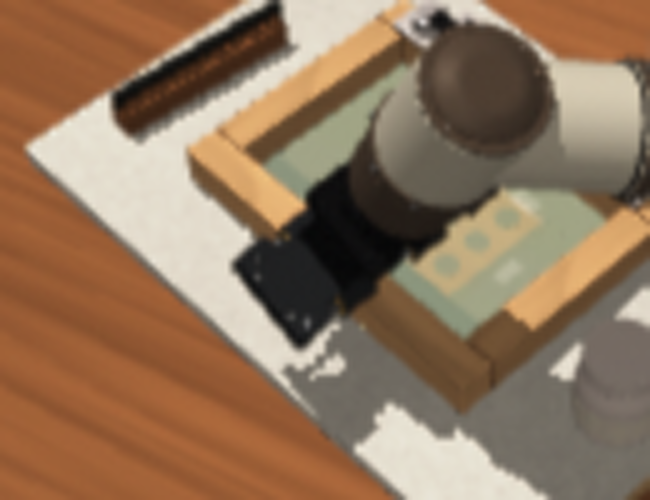

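The gripper straddles the far rail, body at about (290,290), with the finger opening at 29.7 mm against a 30 mm rail. The arm was pulled 3 mm towards the hinge, so I'll shift the estimate by that much, grip firmly and lift along the arc.

Run:
```python
from workcell import env
import h
from h import *
h.b[:2]+=-.003*np.array([np.cos(b[2]),np.sin(b[2])]); json.dump(h.b.tolist(),open("b.json","w"))
Rz=Ro.from_euler('z',b[2])
def st(t):
    s=env.read_state();l=Rz.inv().apply(s['position']-[b[0],b[1],.035])
    print(t,round(s['clock'],1),"loc",np.round(l,4),"ang",round(np.arctan2(l[2],l[0])-np.arctan2(.003,.235),3),"F",np.round(Rz.inv().apply(s['force']),1),round(s['opening'],3),np.round(s['joint_positions'],0))
    return np.abs(s['force']).max()
env.move_straight(railq(0,0,dz=.003),rate=.05)
env.gripper_to(0,grasp_force=35); st("grip")
for f in np.linspace(0,.785,11)[1:]:
    env.move_straight(railq(f,0,dz=.003),rota(-25,f),rate=.05)
    if st(round(f,2))>30: print("HIGH");break
```

```text
grip 15.9 loc [ 2.356e-01 -2.000e-04  3.000e-03] ang -0.0 F [ 4.8 -2.8 -1.6] 0.341 [ 19.  39. -11.  24. -57. -52.]
0.08 16.4 loc [ 2.347e-01 -2.000e-04  2.160e-02] ang 0.079 F [ 4.8 -3.2 -4.3] 0.345 [ 20.  36. -15.  28. -54. -57.]
0.16 16.9 loc [ 2.322e-01 -2.000e-04  4.000e-02] ang 0.158 F [ 6.2 -3.6 -2.6] 0.344 [ 21.  33. -19.  33. -51. -63.]
0.24 17.4 loc [ 2.283e-01 -2.000e-04  5.820e-02] ang 0.237 F [ 6.2 -2.5 -2.6] 0.342 [ 21.  30. -24.  38. -49. -70.]
0.31 17.9 loc [ 2.23e-01 -2.00e-04  7.60e-02] ang 0.316 F [ 5.8 -3.2 -3.8] 0.344 [ 22.  28. -28.  44. -46. -77.]
0.39 18.5 loc [ 2.164e-01 -1.000e-04  9.320e-02] ang 0.394 F [ 5.2 -2.4 -2.5] 0.344 [ 22.  25. -32.  51. -45. -85.]
0.47 19.0 loc [ 2.084e-01 -1.000e-04  1.098e-01] ang 0.472 F [ 5.9 -0.1 -2.3] 0.346 [ 22.  22. -37.  58. -44. -92.]
0.55 19.5 loc [ 0.1993 -0.      0.1256] ang 0.55 F [ 4.9 -1.3 -1.1] 0.341 [  22.   20.  -40.   65.  -44. -100.]
0.63 20.0 loc [0.1889 0.     0.1407] ang 0.627 F [ 4.3 -0.7 -1.6] 0.341 [  22.   18.  -44.   72.  -44. -108.]
0.71 20.5 loc [1.773e-01 1.000e-04 1.550e-01] ang 0.705 F [ 5.1 -1.  -0.7] 0.343 [  22.   15.  -47.   78.  -45. -115.]
0.78 21.1 loc [0.1646 0.0002 0.1683] ang 0.784 F [5.1 0.  0.5] 0.343 [  22.   14.  -51.   84.  -47. -123.]
```

Run:
```python
from workcell import env
from h import *
f=.785
def scr(P):
    P=np.array(P);z=P[:,2]-.035
    return world(b,np.c_[P[:,0]*np.cos(f)-z*np.sin(f),P[:,1],.035+P[:,0]*np.sin(f)+z*np.cos(f)])
x=[]
for n in("scene","top"):
    c=env.grab_frame(n);u=proj(c,world(b,[.13,0,.1]))[0].astype(int);o=u-[65,75]
    im=cv2.resize(c["image"][o[1]:o[1]+150,o[0]:o[0]+130],None,fx=3,fy=3,interpolation=cv2.INTER_CUBIC)
    cv2.polylines(im,[((proj(c,scr(F))-o+.5)*3).astype(int)],True,(255,0,255),1);x.append(im)
cv2.imwrite("pics/up.png",np.hstack(x))
```

```text
(no output)
```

View pics/up.png

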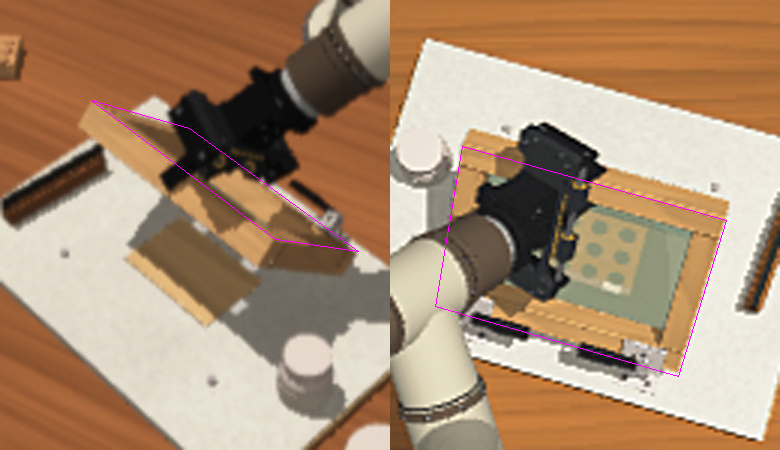

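The scene half shows the frame open on the predicted 45° outline, from (92,101) to (357,250). The blank is undisturbed at (190,270). Both levers are still flat in the top half, and the jar and squeegee haven't moved. I'm handing the job in.

Run:
```python
from workcell import env
env.dwell(.5);s=env.read_state();print(s['clock'],s['force'],s['opening'],s['position']);print(env.close_job())
```

```text
21.65 [ 4.42426636 -1.3980454   0.88293952] 0.33906896026968564 [ 0.58218621 -0.01922153  0.20345682]
the job is handed in; nothing more can be done
None
```

I folded both cam levers fully down, then raised the screen by its far rail. I handed the job in at 21.7 s with the arm still holding it open at 45° (0.784 rad from the arm's position; no verdict came back).

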